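# Stow the cartons in the airtight dry-store box and seal it

### The arm

A 6-joint arm with a two-finger parallel gripper is mounted at the origin on a cart in front of the work surface, level with it; the furniture and walls round the work are solid. World frame = base frame: x ahead of the robot, y to its left, z up, the work surface at z = 0. Lengths are in m, angles in rad, forces in N, time in s.
With the tool pointing down it reaches from about 0.35 to 0.775 m from the base axis. Payload 7.3 kg.
Tool frame: the origin (TCP) lies at the centre of the arm's flange, where the gripper is bolted on; the fingertips stand 178 mm ahead of it and the grasp point (between the pads) lies 159 mm ahead of it; z points along the fingers, y is the line along which they close (so a half turn about z gives the same grasp; the last joint's range is limited). The gripper opens to 92 mm and grips with 3 to 60 N. Pads are 19 mm wide; open, the fingers measure 130 mm over their backs; the gripper's body (75 mm by 190 mm) begins 47 mm behind the grasp point.
Start: joints at [-1.465, 0.342, 1.524, -0, 1.275, -0.146], TCP at [0.131, -0.508, 0.405] pointing down, gripper open.
Joint ranges: [-2.53, 2.53], [-0.77, 2.02], [0.04, 2.7], [-1, 4.14], [0.28, 2.66], [-3.11, 3.11]. Speed limits (rad/s): [2.57, 2.57, 3.14, 3.14, 3.14, 3.14].

### API

Orientations are given as [roll, pitch, yaw] about the fixed x, y, z axes, in that order (R = Rz(yaw) Ry(pitch) Rx(roll)).
In Python, from cell import robot gives the robot as it stands.
- The arm moves only by the shell command python3 drive.py 'ROWS' [OPENING] [FORCE]. ROWS is a JSON list of rows, 1 to 8 of them, each an object with the fields x, y, z (the shift in units of 100 mm), drx, dry, drz (a rotation vector in units of 0.05 rad); a field left out counts as zero; each row shifts and turns the commanded pose from where the row before left it, along the tool's axes as they then stand; what a row does not reach is not made up. A row lasts 1/12 s, in which the tool goes at most 0.0417 m and 0.125 rad, less where a joint would pass 70% of its speed; a pose out of reach is approached as far as the arm can. OPENING is the finger opening in m, set as the command begins (- or left out keeps the last). The fingers move at their own pace and stop on an object; FORCE is the grip in N (left out, the last holds). Time passes only in rows, so rows that do not move let the fingers close. It prints the time, the measured TCP pose, the force, the opening and the grip force at its end. Input that does not fit is refused with a message, and nothing moves.
- robot.observe(): the state, without advancing time (a new reading comes with each control period).
- robot.read_camera(name): name is "scene" or "top"; returns a dict with "image" (480x640x3 uint8, red, green, blue), "fx", "fy", "cx", "cy" (pixels), "k1" (the pictures are not rectified: a ray, as slopes to the right and down, at radius r is drawn at 1 + k1 r^2 times it, then the intrinsics apply), "pose" (4x4, takes a point from camera to world coordinates). Camera axes: x right, y down, z forward; pixel columns grow to the right and rows downward; lengths in m; the calibration is good to about 2 mm. A picture is of the moment at which its call begins. There is no depth.
- robot.hand_in(): hands the job in; it is judged then, once.
The state is a dict: "time": time; "qpos": joint angles; "qvel": joint speeds; "joint_efforts": joint torques, N m; "tool_pos": TCP position; "tool_rot": TCP orientation; "contact_force": force on the tool from outside, world axes, zero at the start; "torque": the same for the moment, N m; "opening": finger opening in m; "grip_force": force on a finger pad.
Only numpy, scipy, OpenCV 4.12 (cv2) and the standard library are available. Lean on these libraries where they do the work, as an engineer would, in place of code of your own. Each camera call takes 0.05 s, during which the arm holds its last target. There are 200 camera calls.

### The job

Put the supply cartons lying to the right of the aluminium storage box away in it and seal it: first turn the vent handle on its left end fully open (a quarter turn), then lay every carton flat in the box in one neat row, one to a bay and lengthwise between the ribs, and let go of them all. With the vent still open close the lid, swing the hasp over the lid's catch stud as far as it goes, and last of all turn the vent handle fully closed. Leave the timer, the tape roll and the canister where they are.

Things in the scene. Friction and masses are not known exactly. Their poses are not given: they have to be found in the camera images.
- dry_box: aluminium storage box fixed on the worktop: open tray 124 (x) by 296 (y) mm, walls 6 mm thick, rim at z=50, inner floor at z=5. Origin: centre of its underside; x to its rear (hinge side), y to its left, z up; all mm below are in this frame. A grey vent block (60 x 64, top z=50) is on its left end (y=148 to 212), a grey hasp bracket (40 x 42, top z=50) on its right end (y=-148 to -190).
- lid (a joint): lid angle, rad: 0 shut, 2.0 open against its stop, leaning back past upright. Hinge line along y at x=62, z=50. Lid 124 x 296 x 10 mm, 0.25 kg. Damped hinge: it rests open, and once drawn forward past upright (below 1.4 rad) sinks shut by itself in 3 to 6 s. A catch stud (14 mm across) on its top stands at x=-10, y=-92 when shut, up to z=79.
- lid_edge (a point): top middle of the lid's grip rail, 114 mm from the hinge line and 26 mm off the lid's underside plane. The rail is 120 mm long (along y), 12 mm thick and 16 mm tall, on the lid's outer face along its free edge, so it points backward while the lid stands open; the free edge is 124 mm from the hinge line
- vent (a joint): angle of the quarter-turn vent handle, rad: 0 closed (bar points to the box's front, -x, across the outlet stub), 1.571 fully open (bar points to the box's left, +y, in line with the stub). Stops at both ends, stays where it is left, needs about 0.1 N m. Opening turns it clockwise seen from above.
- vent_tip (a point): upper side of the free end of the vent handle, 80 mm from its vertical axis at x=0, y=187 of the box; the bar is 14 mm wide at z=60 to 74, its hub 24 mm across, up to z=76.
- hasp (a joint): angle of the swing hasp, rad: 0 swung over the shut lid (bar points to the box's left, +y, its fork astride the catch stud), about 1.57 off (bar points to the box's front, -x), stops at 0 and 2.0. Stays where it is left, needs about 0.06 N m. Closing turns it clockwise seen from above.
- hasp_tip (a point): upper side of the fork end of the hasp, 90 mm from its vertical axis at x=-10, y=-172 of the box; the bar is 14 mm wide (the fork, from 63 mm out, 30 mm) at z=66 to 78; the shut lid's top is at z=60.
- bay1 (a point): middle of a bay's floor, at y=+99 mm of the box, z=5 mm; axes as the box. Four bays side by side, 112 mm along x and 62 mm along y, bounded by ribs 4 mm thick and 5 mm high at y=-132, -66, 0, 66, 132; the end walls' inner faces are at y=-142, 142
- bay2 (a point): middle of a bay's floor, at y=+33 mm of the box, z=5 mm; axes as the box. Four bays side by side, 112 mm along x and 62 mm along y, bounded by ribs 4 mm thick and 5 mm high at y=-132, -66, 0, 66, 132; the end walls' inner faces are at y=-142, 142
- bay3 (a point): middle of a bay's floor, at y=-33 mm of the box, z=5 mm; axes as the box. Four bays side by side, 112 mm along x and 62 mm along y, bounded by ribs 4 mm thick and 5 mm high at y=-132, -66, 0, 66, 132; the end walls' inner faces are at y=-142, 142
- bay4 (a point): middle of a bay's floor, at y=-99 mm of the box, z=5 mm; axes as the box. Four bays side by side, 112 mm along x and 62 mm along y, bounded by ribs 4 mm thick and 5 mm high at y=-132, -66, 0, 66, 132; the end walls' inner faces are at y=-142, 142
- carton_a_mid (a point): centre of a closed white, blue and orange carton, 86 mm long (its own x axis), 34 mm wide, 30 mm high (z), 60 g or so; starts flat on the worktop to the right of the box; may be absent
- carton_a: the same carton; origin at the centre of its underside
- carton_b_mid (a point): centre of a closed white with an orange end band carton, 86 mm long (its own x axis), 34 mm wide, 30 mm high (z), 60 g or so; starts flat on the worktop to the right of the box; may be absent
- carton_b: the same carton; origin at the centre of its underside
- carton_c_mid (a point): centre of a closed slim orange carton, 80 mm long (its own x axis), 26 mm wide, 20 mm high (z), 60 g or so; starts flat on the worktop to the right of the box; may be absent
- carton_c: the same carton; origin at the centre of its underside
- carton_d_mid (a point): centre of a closed green carton, 72 mm long (its own y axis), 30 mm wide, 40 mm high (z), 60 g or so; starts flat on the worktop to the right of the box; may be absent
- carton_d: the same carton; origin at the centre of its underside
- timer: wind-up dial timer, 62 mm across, 36 mm high; a bystander, to be left where it is; origin under its centre
- tape_roll: roll of tape, 59 mm across, 25 mm high; a bystander, to be left where it is; origin under its centre
- canister: steel lidded canister, 84 mm across, 111 mm high; a bystander, to be left where it is; origin under its centre

How it is judged:
On the way, in this order (a step that is already met when the one before it is completed fails the run):
1. the vent handle is fully open (value of joint vent above 1.38 rad), for 0.2 s.
2. every carton present lies in a bay of its own, lengthwise, released and at rest, with the vent still open (value of joint vent above 1.38 rad and ((x of carton_a_mid in the frame of bay1 between -0.022 and 0.022 m and y of carton_a_mid in the frame of bay1 between -0.019 and 0.019 m) or (x of carton_a_mid in the frame of bay2 between -0.022 and 0.022 m and y of carton_a_mid in the frame of bay2 between -0.019 and 0.019 m) or (x of carton_a_mid in the frame of bay3 between -0.022 and 0.022 m and y of carton_a_mid in the frame of bay3 between -0.019 and 0.019 m) or (x of carton_a_mid in the frame of bay4 between -0.022 and 0.022 m and y of carton_a_mid in the frame of bay4 between -0.019 and 0.019 m)) and z of carton_a_mid in the frame of bay1 between 0.006 and 0.024 m and angle between the x axis of each of carton_a_mid, carton_b_mid, carton_c_mid and the x axis of dry_box, either way round below 0.25 rad and angle between carton_a_mid's own x axis and vertical between 1.49 and 1.65 rad and ((x of carton_b_mid in the frame of bay1 between -0.022 and 0.022 m and y of carton_b_mid in the frame of bay1 between -0.019 and 0.019 m) or (x of carton_b_mid in the frame of bay2 between -0.022 and 0.022 m and y of carton_b_mid in the frame of bay2 between -0.019 and 0.019 m) or (x of carton_b_mid in the frame of bay3 between -0.022 and 0.022 m and y of carton_b_mid in the frame of bay3 between -0.019 and 0.019 m) or (x of carton_b_mid in the frame of bay4 between -0.022 and 0.022 m and y of carton_b_mid in the frame of bay4 between -0.019 and 0.019 m)) and z of carton_b_mid in the frame of bay1 between 0.006 and 0.024 m and angle between carton_b_mid's own x axis and vertical between 1.49 and 1.65 rad and ((x of carton_c_mid in the frame of bay1 between -0.022 and 0.022 m and y of carton_c_mid in the frame of bay1 between -0.019 and 0.019 m) or (x of carton_c_mid in the frame of bay2 between -0.022 and 0.022 m and y of carton_c_mid in the frame of bay2 between -0.019 and 0.019 m) or (x of carton_c_mid in the frame of bay3 between -0.022 and 0.022 m and y of carton_c_mid in the frame of bay3 between -0.019 and 0.019 m) or (x of carton_c_mid in the frame of bay4 between -0.022 and 0.022 m and y of carton_c_mid in the frame of bay4 between -0.019 and 0.019 m)) and z of carton_c_mid in the frame of bay1 between 0.006 and 0.024 m and angle between carton_c_mid's own x axis and vertical between 1.49 and 1.65 rad and ((x of carton_d_mid in the frame of bay1 between -0.022 and 0.022 m and y of carton_d_mid in the frame of bay1 between -0.019 and 0.019 m) or (x of carton_d_mid in the frame of bay2 between -0.022 and 0.022 m and y of carton_d_mid in the frame of bay2 between -0.019 and 0.019 m) or (x of carton_d_mid in the frame of bay3 between -0.022 and 0.022 m and y of carton_d_mid in the frame of bay3 between -0.019 and 0.019 m) or (x of carton_d_mid in the frame of bay4 between -0.022 and 0.022 m and y of carton_d_mid in the frame of bay4 between -0.019 and 0.019 m)) and z of carton_d_mid in the frame of bay1 between 0.006 and 0.024 m and angle between the y axis of carton_d_mid and the x axis of dry_box, either way round below 0.25 rad and angle between carton_d_mid's own y axis and vertical between 1.49 and 1.65 rad and horizontal distance between carton_a_mid and carton_b_mid above 0.04 m and horizontal distance between each of carton_a_mid, carton_b_mid and carton_c_mid above 0.04 m and horizontal distance between each of carton_a_mid, carton_b_mid, carton_c_mid and carton_d_mid above 0.04 m and linear speed of each of carton_a, carton_b, carton_c, carton_d below 0.03 m/s and contact force between the fingers and carton_a below 0.1 N and contact force between the fingers and carton_b below 0.1 N and contact force between the fingers and carton_c below 0.1 N and contact force between the fingers and carton_d below 0.1 N), for 0.2 s.
3. the lid is shut, with the vent still open (value of joint vent above 1.38 rad and value of joint lid below 0.04 rad), for 0.2 s.
4. the hasp is swung over the catch, the lid shut and the vent still open (all of step 3 and value of joint hasp below 0.15 rad), for 0.2 s.
5. the vent handle is closed again (value of joint vent below 0.15 rad), for 0.2 s.
At the end, for the whole second after the job is handed in: every carton present lies at rest in a bay (centre within 22 mm in x and 19 mm in y of its middle, 6 to 24 mm above the floor), over 40 mm from the next, long axis level and within 0.25 rad of the box's x; lid within 0.04, hasp and vent within 0.15 rad of closed (value of joint each of vent, hasp below 0.15 rad and value of joint lid below 0.04 rad and ((x of carton_a_mid in the frame of bay1 between -0.022 and 0.022 m and y of carton_a_mid in the frame of bay1 between -0.019 and 0.019 m) or (x of carton_a_mid in the frame of bay2 between -0.022 and 0.022 m and y of carton_a_mid in the frame of bay2 between -0.019 and 0.019 m) or (x of carton_a_mid in the frame of bay3 between -0.022 and 0.022 m and y of carton_a_mid in the frame of bay3 between -0.019 and 0.019 m) or (x of carton_a_mid in the frame of bay4 between -0.022 and 0.022 m and y of carton_a_mid in the frame of bay4 between -0.019 and 0.019 m)) and z of carton_a_mid in the frame of bay1 between 0.006 and 0.024 m and angle between the x axis of each of carton_a_mid, carton_b_mid, carton_c_mid and the x axis of dry_box, either way round below 0.25 rad and angle between carton_a_mid's own x axis and vertical between 1.49 and 1.65 rad and ((x of carton_b_mid in the frame of bay1 between -0.022 and 0.022 m and y of carton_b_mid in the frame of bay1 between -0.019 and 0.019 m) or (x of carton_b_mid in the frame of bay2 between -0.022 and 0.022 m and y of carton_b_mid in the frame of bay2 between -0.019 and 0.019 m) or (x of carton_b_mid in the frame of bay3 between -0.022 and 0.022 m and y of carton_b_mid in the frame of bay3 between -0.019 and 0.019 m) or (x of carton_b_mid in the frame of bay4 between -0.022 and 0.022 m and y of carton_b_mid in the frame of bay4 between -0.019 and 0.019 m)) and z of carton_b_mid in the frame of bay1 between 0.006 and 0.024 m and angle between carton_b_mid's own x axis and vertical between 1.49 and 1.65 rad and ((x of carton_c_mid in the frame of bay1 between -0.022 and 0.022 m and y of carton_c_mid in the frame of bay1 between -0.019 and 0.019 m) or (x of carton_c_mid in the frame of bay2 between -0.022 and 0.022 m and y of carton_c_mid in the frame of bay2 between -0.019 and 0.019 m) or (x of carton_c_mid in the frame of bay3 between -0.022 and 0.022 m and y of carton_c_mid in the frame of bay3 between -0.019 and 0.019 m) or (x of carton_c_mid in the frame of bay4 between -0.022 and 0.022 m and y of carton_c_mid in the frame of bay4 between -0.019 and 0.019 m)) and z of carton_c_mid in the frame of bay1 between 0.006 and 0.024 m and angle between carton_c_mid's own x axis and vertical between 1.49 and 1.65 rad and ((x of carton_d_mid in the frame of bay1 between -0.022 and 0.022 m and y of carton_d_mid in the frame of bay1 between -0.019 and 0.019 m) or (x of carton_d_mid in the frame of bay2 between -0.022 and 0.022 m and y of carton_d_mid in the frame of bay2 between -0.019 and 0.019 m) or (x of carton_d_mid in the frame of bay3 between -0.022 and 0.022 m and y of carton_d_mid in the frame of bay3 between -0.019 and 0.019 m) or (x of carton_d_mid in the frame of bay4 between -0.022 and 0.022 m and y of carton_d_mid in the frame of bay4 between -0.019 and 0.019 m)) and z of carton_d_mid in the frame of bay1 between 0.006 and 0.024 m and angle between the y axis of carton_d_mid and the x axis of dry_box, either way round below 0.25 rad and angle between carton_d_mid's own y axis and vertical between 1.49 and 1.65 rad and horizontal distance between carton_a_mid and carton_b_mid above 0.04 m and horizontal distance between each of carton_a_mid, carton_b_mid and carton_c_mid above 0.04 m and horizontal distance between each of carton_a_mid, carton_b_mid, carton_c_mid and carton_d_mid above 0.04 m and linear speed of each of carton_a, carton_b, carton_c, carton_d below 0.03 m/s); the robot touches nothing.
It fails at once if the timer is pushed more than 30 mm away (distance of timer from where it was at the start of the episode above 0.03 m).
It fails at once if the tape roll is pushed more than 30 mm away (distance of tape_roll from where it was at the start of the episode above 0.03 m).
It fails at once if the canister is pushed more than 30 mm away (distance of canister from where it was at the start of the episode above 0.03 m).
Of carton_a, carton_b, carton_c, carton_d only 3 to 4 are there at a start; the rules pass over those that are not, and their reading is None.
At some moment in a run one of carton_a, carton_b, carton_c, carton_d may be knocked a few centimetres aside while the robot is not near it.
Once in a run the grip may slacken for a moment while it holds something.
It also fails if it takes over 210 s, if anything falls off the work surface, if the arm or the gripper's body presses on something with over 40 N, if the wrist force passes 120 N, or if a joint passes its speed limit or range.

## Working session

There is one attempt and no reset: what is moved stays moved. The work goes in short steps, Python scripts to look and compute and a shell command to move; the robot and the scene stay as the last step left them, time stands still between calls to the robot, and variables do not carry over. Pictures are saved under pics/ and viewed, at most 14 in all, crops included, and the job is handed in when it is done.

```bash
ls; mkdir -p pics; python3 - <<'E'
from cell import robot
import cv2,numpy as np
print(robot.observe())
for n in ("scene","top"):
    c=robot.read_camera(n); cv2.imwrite(f"pics/{n}0.png",c["image"][:,:,::-1])
    print(n,{k:v for k,v in c.items() if k!="image"})
E
```

```text
cell.py
drive.py
pics
{'time': 0.0, 'qpos': array([-1.46504606e+00,  3.42675378e-01,  1.52503044e+00, -2.24675026e-05,
        1.27542394e+00, -1.45975548e-01]), 'qvel': array([-7.39379797e-04,  7.41000377e-04, -1.42264570e-03, -1.32282455e-03,
        2.08814498e-05, -1.14250467e-03]), 'joint_efforts': array([-1.29796455e-03, -4.31247103e+01, -2.44223410e+01,  7.15252245e-02,
        5.58954547e-02, -1.22830161e-04]), 'tool_pos': array([ 0.13077963, -0.50829364,  0.40406465]), 'tool_rot': array([-3.14006877e+00, -2.02327860e-04,  2.51732217e-01]), 'contact_force': array([ 0.88401509, -0.05057309,  0.23935824]), 'torque': array([-0.07681029, -0.0258523 , -0.05544006]), 'grip_force': 0.0, 'opening': 0.09178330405478098}
scene {'fx': 529.2849785167996, 'fy': 529.2849785167996, 'cx': 308.93401363542796, 'cy': 241.94816218613343, 'k1': -0.06687730766561299, 'pose': array([[-0.80075269, -0.35712332,  0.48089298, -0.15052172],
       [-0.59893348,  0.46584778, -0.65135593,  0.90934777],
       [ 0.00859147, -0.80959791, -0.58692197,  0.9061829 ],
       [ 0.        ,  0.        ,  0.        ,  1.        ]])}
top {'fx': 552.3047636659039, 'fy': 552.3047636659039, 'cx': 317.49802506863267, 'cy': 244.94321597122277, 'k1': -0.04287104804239309, 'pose': array([[-0.01506053, -0.99584481,  0.08981255,  0.39892063],
       [-0.99958533,  0.01719986,  0.02309381, -0.03311978],
       [-0.02454262, -0.0894275 , -0.99569091,  1.48173682],
       [ 0.        ,  0.        ,  0.        ,  1.        ]])}
```
View pics/scene0.png

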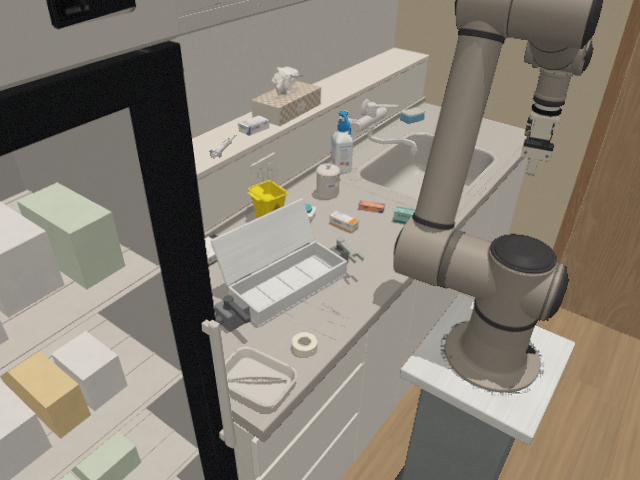

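View pics/top0.png

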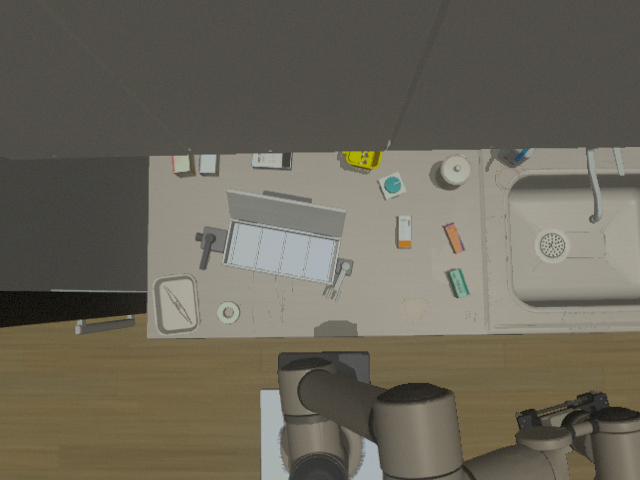

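The top view shows the box around (282,250), vent handle (205,248), hasp (340,280), and three cartons: white/orange (404,232), orange (455,238), green (458,283). The timer is at (392,186), the tape at (228,313) and the canister at (455,172). I'll enlarge both.

```bash
python3 - <<'E'
import cv2
t=cv2.imread("pics/top0.png"); s=cv2.imread("pics/scene0.png")
cv2.imwrite("pics/t1.png",cv2.resize(t[180:310,190:350],None,fx=5,fy=4.6,interpolation=cv2.INTER_CUBIC)[:598])
a=cv2.resize(t[205:305,385:480],None,fx=4,fy=4,interpolation=cv2.INTER_CUBIC)
b=cv2.resize(s[190:290,325:425],None,fx=4,fy=4,interpolation=cv2.INTER_CUBIC)
cv2.imwrite("pics/cart.png",cv2.hconcat([a,b]))
cv2.imwrite("pics/s1.png",cv2.resize(s[200:340,205:365],None,fx=5,fy=4.2,interpolation=cv2.INTER_CUBIC))
E
```

View pics/t1.png

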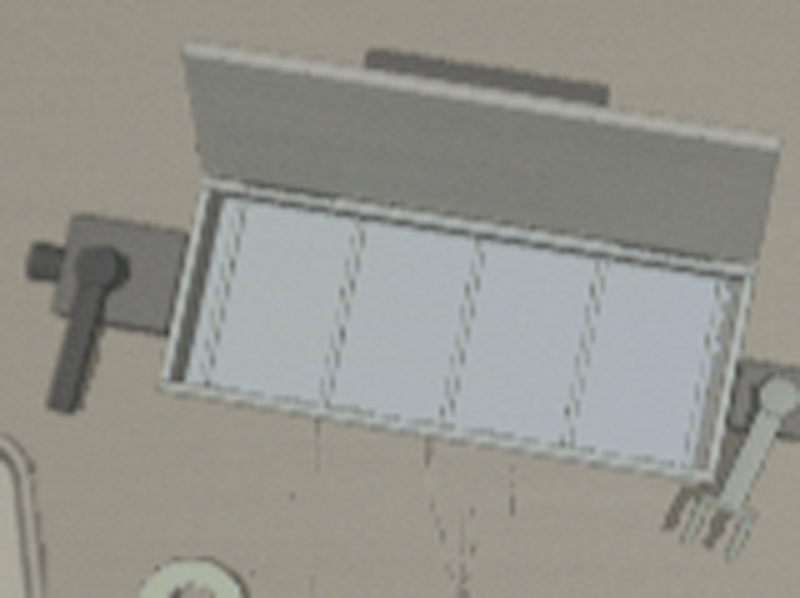

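View pics/cart.png

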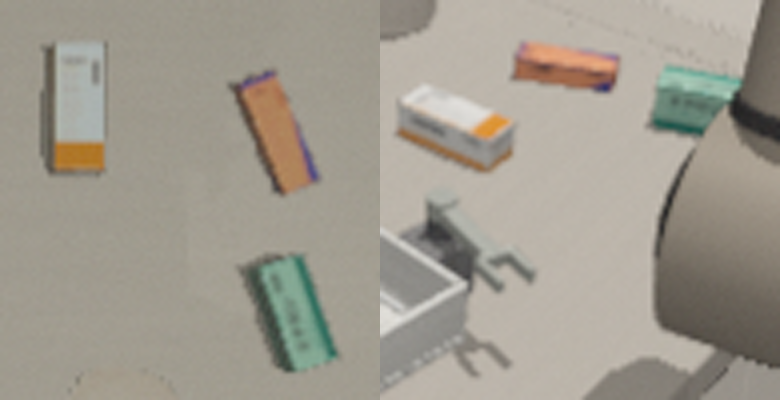

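View pics/s1.png

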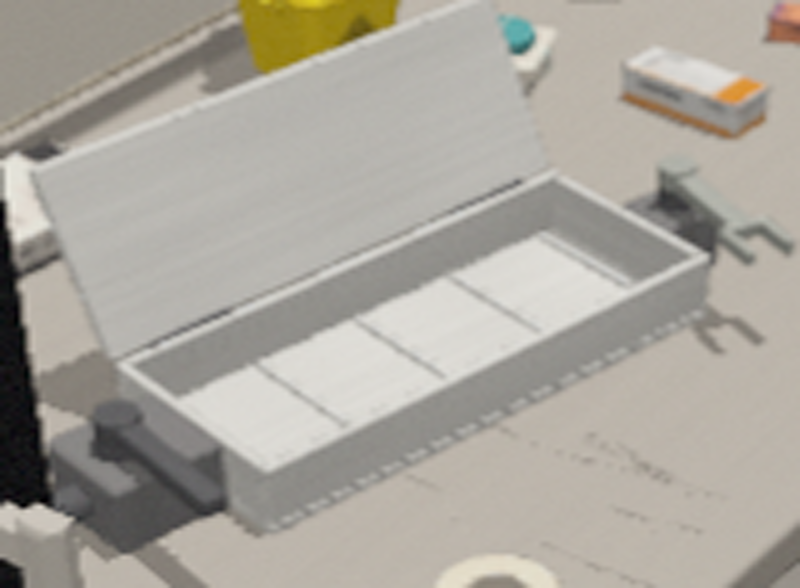

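```bash
cat > geo.py <<'E'
import numpy as np, cv2
from cell import robot
def cam(n):
    c=robot.read_camera(n); return c
def ray(c,p):
    K=np.array([[c["fx"],0,c["cx"]],[0,c["fy"],c["cy"]],[0,0,1]])
    q=cv2.undistortPoints(np.array([[p]],float),K,np.array([c["k1"],0,0,0,0]))[0,0]
    d=c["pose"][:3,:3]@np.array([q[0],q[1],1]); return c["pose"][:3,3],d/np.linalg.norm(d)
def onz(c,p,z):
    o,d=ray(c,p); return o+d*(z-o[2])/d[2]
def tri(c1,p1,c2,p2):
    o1,d1=ray(c1,p1);o2,d2=ray(c2,p2)
    t=np.linalg.lstsq(np.c_[d1,-d2],o2-o1,rcond=None)[0]
    a,b=o1+d1*t[0],o2+d2*t[1]; return (a+b)/2,np.linalg.norm(a-b)
def crop(u,s,o): return [(u[i]+.5)/s[i]-.5+o[i] for i in (0,1)]
def proj(c,P):
    K=np.array([[c["fx"],0,c["cx"]],[0,c["fy"],c["cy"]],[0,0,1]])
    T=np.linalg.inv(c["pose"]); r=cv2.Rodrigues(T[:3,:3])[0]
    return cv2.projectPoints(np.atleast_2d(np.asarray(P,float)),r,T[:3,3],K,np.array([c["k1"],0,0,0,0]))[0][:,0]
E
python3 - <<'E'
from geo import *
np.set_printoptions(precision=4,suppress=True)
T=cam("top");S=cam("scene")
t1=lambda u:crop(u,(5,4.6),(190,180)); s1=lambda u:crop(u,(5,4.2),(205,200))
ct=lambda u:crop(u,(4,4),(385,205)); cs=lambda u:crop((u[0]-380,u[1]),(4,4),(325,190))
bt=[(205,180),(163,388),(712,478),(752,272)]; bs=[(120,362),(268,470),(710,258),(552,172)]
print("rim LR LF RF RR");P=[]
for a,b in zip(bt,bs): 
    p,e=tri(T,t1(a),S,s1(b)); P.append(p); print(p,e,onz(T,t1(a),.05),onz(S,s1(b),.05))
print("vent tip", [onz(T,t1((62,408)),.074)], "hub",tri(T,t1((102,266)),S,s1((118,410))))
print("hasp hub",tri(T,t1((779,397)),S,s1((677,165))))
for n,h,tt,ss in (("b",.03,[(55,42),(104,42),(104,172),(54,170)],[(515,118),(485,137),(397,93),(427,82)]),
 ("c",.02,[(237,85),(275,72),(318,180),(283,193)],[(617,55),(612,85),(516,68),(520,44)]),
 ("d",.04,[(258,262),(300,253),(337,357),(292,371)],[(662,67),(657,92)])):
    q=np.array([onz(T,ct(u),h) for u in tt]); print(n,q[:,:2].tolist()); print(" mean",q.mean(0),"edges",np.linalg.norm(np.diff(q,axis=0,append=q[:1]),axis=1))
    q2=np.array([onz(S,cs(u),h) for u in ss]); print(" scene",q2[:,:2].tolist(),q2.mean(0))
    if len(ss)==4: print(" tri centre",tri(T,ct(np.mean(tt,0)),S,cs(np.mean(ss,0))))
for n,p,h in (("timer",(392,186),.036),("tape",(228,313),.025),("can",(455,172),.111)): print(n,onz(T,p,h))
E
```

```text
rim LR LF RF RR
[0.6005 0.2271 0.0483] 0.002125862876139772 [0.6011 0.2274 0.05  ] [0.598 0.228 0.05 ]
[0.4824 0.2501 0.0463] 0.0008619684534602767 [0.4825 0.2496 0.05  ] [0.4793 0.2527 0.05  ]
[ 0.4258 -0.0368  0.0453] 0.003562046842313908 [ 0.4273 -0.0359  0.05  ] [ 0.4211 -0.0326  0.05  ]
[ 0.5435 -0.0588  0.0477] 9.118995472682932e-05 [ 0.5433 -0.0588  0.05  ] [ 0.5416 -0.0562  0.05  ]
vent tip [array([0.4708, 0.2971, 0.074 ])] hub (array([0.5502, 0.2768, 0.073 ]), np.float64(0.00016878810299084367))
hasp hub (array([ 0.4703, -0.071 ,  0.0784]), np.float64(0.00121317364369801))
b [[0.6053779930675173, -0.21466986660170617], [0.604799635050509, -0.24702656067803141], [0.5185531381033938, -0.24439837478486476], [0.520438781486102, -0.21159572656373588]]
 mean [ 0.5623 -0.2294  0.03  ] edges [0.0324 0.0863 0.0329 0.085 ]
 scene [[0.5194335121873227, -0.24702619709500573], [0.523356790096751, -0.2118044311875501], [0.6096532251796805, -0.22124522836642135], [0.6003094273892858, -0.24814830937267784]] [ 0.5632 -0.2321  0.03  ]
 tri centre (array([ 0.5616, -0.2294,  0.0318]), np.float6
[... 314 characters left out ...]
104], [0.492117891658595, -0.34595297447942286], [0.5648785239983027, -0.32115199272958905], [0.5817720909475904, -0.35372991945167753]] [ 0.5376 -0.3519  0.02  ]
 tri centre (array([ 0.5443, -0.3642,  0.0112]), np.float64(0.00047497162404243386))
d [[0.4572616415219759, -0.3412824773070019], [0.46264871630151605, -0.3688063858363304], [0.3948185123033478, -0.3903182122778671], [0.386280225652215, -0.3608342240809764]]
 mean [ 0.4253 -0.3653  0.04  ] edges [0.028  0.0712 0.0307 0.0736]
 scene [[0.46001439041081393, -0.3637896179722967], [0.445455819792129, -0.3300314570996056]] [ 0.4527 -0.3469  0.04  ]
timer [ 0.6827 -0.1993  0.036 ]
tape [0.3544 0.2392 0.025 ]
can [ 0.7008 -0.3501  0.111 ]
```

Measured: the box is at (0.5136, 0.0952) with yaw ≈ -0.192; rim, hubs and sizes are consistent. Three cartons are present: b at (0.562,-0.230) yaw -0.03, c at (0.543,-0.363) yaw 0.35, d at (0.425,-0.365) yaw 0.29. First the vent.

Units first: shifts go in units of 100 mm and turns go in units of 0.05 rad. So 0.033 m is 0.33, -0.022 m is -0.22.

```bash
cat > plan.py <<'E'
# prints how far to go, in tool axes, to a tool-down pose: box-frame (mm) or world xy
import sys, numpy as np
from cell import robot
C=np.array([.5136,.0952]); PSI=-0.192
def R(a): return np.array([[np.cos(a),-np.sin(a)],[np.sin(a),np.cos(a)]])
def box(x,y): return C+R(PSI)@np.array([x,y])/1000
def plan(xy,tip,yaw):
    s=robot.observe(); p=s["tool_pos"]; cy=s["tool_rot"][2]
    d=np.array(xy)-p[:2]; dz=p[2]-(tip+.178); rz=-((yaw-cy+np.pi)%(2*np.pi)-np.pi)
    f=lambda a:np.array([d@[np.cos(a),np.sin(a)],d@[np.sin(a),-np.cos(a)]])
    q=s["qpos"]
    print("at",p.round(4),"rot",s["tool_rot"].round(3),"q6",q[5].round(2),"-> rz %.3f"%rz,"xy before",f(cy).round(4),"xy after",f(yaw).round(4),"dz %.4f"%dz,"dist %.3f"%np.linalg.norm(d),"t",round(s["time"],1))
E
python3 drive.py '[{"x": 0.33, "y": -0.22}, {"x": 0.33, "y": -0.22}, {"x": 0.33, "y": -0.22}, {"x": 0.33, "y": -0.22}, {"x": 0.33, "y": -0.22}, {"x": 0.33, "y": -0.22}]' 0.024 10
python3 drive.py '[{"x": 0.33, "y": -0.22}, {"x": 0.33, "y": -0.22}, {"x": 0.33, "y": -0.22}, {"x": 0.33, "y": -0.22}, {"x": 0.33, "y": -0.22}, {"x": 0.33, "y": -0.22}, {"drz": -2.4}, {"drz": -2.4}]'
python3 -c "
from plan import *
plan(box(-66,187),.10,2.95)"
```

```text
time: 0.7
tool_pos: [0.2905, -0.3296, 0.4047]
tool_rot: [3.141, -0.0, 0.251]
contact_force: [1.4, -0.6, 0.1]
opening: 0.0564
grip_force: 0.0
time: 1.37
tool_pos: [0.4497, -0.152, 0.4044]
tool_rot: [-3.141, 0.0, 0.501]
contact_force: [0.1, -0.7, -0.6]
opening: 0.0244
grip_force: 0.0
at [ 0.4497 -0.152   0.4044] rot [-3.141  0.     0.501] q6 0.58 -> rz -2.449 xy before [ 0.2436 -0.372 ] xy after [0.0503 0.4418] dz 0.1264 dist 0.445 t 1.4
```

Converted, -0.1225 rad is -2.45.

```bash

python3 drive.py '[{"drz": -2.45}, {"drz": -2.45}, {"drz": -2.45}, {"drz": -2.45}, {"drz": -2.45}, {"drz": -2.45}, {"drz": -2.45}]' >/dev/null
python3 drive.py '[{"drz": -2.45}, {"drz": -2.45}, {"drz": -2.45}, {"drz": -2.45}, {"drz": -2.45}, {"drz": -2.45}, {"drz": -2.45}]' >/dev/null
python3 drive.py '[{"drz": -2.45}, {"drz": -2.45}, {"drz": -2.45}, {"drz": -2.45}, {"drz": -2.45}, {"drz": -2.45}]' >/dev/null
python3 drive.py '[{"x": 0.042, "y": 0.368}, {"x": 0.042, "y": 0.368}, {"x": 0.042, "y": 0.368}, {"x": 0.042, "y": 0.368}, {"x": 0.042, "y": 0.368}, {"x": 0.042, "y": 0.368}]' >/dev/null
python3 drive.py '[{"x": 0.042, "y": 0.368}, {"x": 0.042, "y": 0.368}, {"x": 0.042, "y": 0.368}, {"x": 0.042, "y": 0.368}, {"x": 0.042, "y": 0.368}, {"x": 0.042, "y": 0.368}, {}]'
python3 -c "
from plan import *
plan(box(-66,187),.059,2.95)"
```

```text
time: 4.12
tool_pos: [0.4863, 0.294, 0.4041]
tool_rot: [3.139, -0.001, 2.946]
contact_force: [-0.8, -0.8, -0.0]
opening: 0.024
grip_force: 0.0
at [0.4863 0.294  0.4041] rot [ 3.139e+00 -1.000e-03  2.946e+00] q6 -0.97 -> rz -0.004 xy before [ 0.0013 -0.0029] xy after [ 0.0013 -0.0029] dz 0.1671 dist 0.003 t 4.1
```

```bash

python3 drive.py '[{"x": 0.01, "y": -0.01, "z": 0.335}, {"z": 0.335}, {"z": 0.335}, {"z": 0.335}, {"z": 0.18}, {"z": 0.15}, {}]' 0.044
python3 drive.py '[{}, {}, {}]' 0.022
python3 - <<'E'
from geo import *
c=cam("top");cv2.imwrite("pics/v1.png",cv2.resize(c["image"][200:300,160:260,::-1],None,fx=5,fy=5,interpolation=cv2.INTER_CUBIC))
E
```

```text
time: 4.7
tool_pos: [0.4846, 0.2872, 0.2343]
tool_rot: [-3.138, -0.006, 2.942]
contact_force: [-0.4, -0.6, 0.0]
opening: 0.0445
grip_force: 0.0
time: 4.95
tool_pos: [0.4861, 0.288, 0.2391]
tool_rot: [3.14, 0.002, 2.942]
contact_force: [0.5, 0.1, -0.2]
opening: 0.0286
grip_force: 0.0
```

View pics/v1.png

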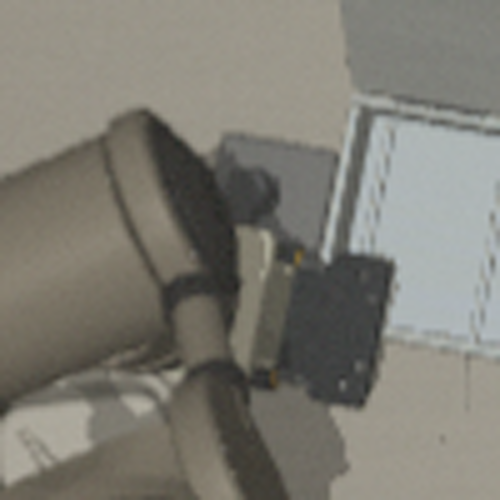

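```bash

python3 drive.py '[{}, {}, {}, {}]' 0.022
python3 -c "
from plan import *
plan(box(-66,187),.059,2.95)"
```

```text
time: 5.33
tool_pos: [0.4857, 0.288, 0.2381]
tool_rot: [3.141, 0.001, 2.942]
contact_force: [0.7, 0.1, 0.5]
opening: 0.022
grip_force: 0.6
at [0.4857 0.288  0.2381] rot [3.141e+00 1.000e-03 2.942e+00] q6 -0.97 -> rz -0.008 xy before [0.0019 0.003 ] xy after [0.0019 0.003 ] dz 0.0011 dist 0.004 t 5.3
```

```bash

python3 drive.py '[{"x": -0.003, "y": 0.065, "z": 0.01, "drz": 2}, {"x": -0.003, "y": 0.065, "drz": 2}, {"x": -0.003, "y": 0.065, "drz": 2}, {"x": -0.003, "y": 0.065, "drz": 2}, {"x": -0.003, "y": 0.065, "drz": 2}, {"x": -0.003, "y": 0.065, "drz": 2}, {"x": -0.003, "y": 0.065, "drz": 2}, {"x": -0.003, "y": 0.065, "drz": 2}]'
python3 drive.py '[{"x": -0.003, "y": 0.065, "drz": 2}, {"x": -0.003, "y": 0.065, "drz": 2}, {"x": -0.003, "y": 0.065, "drz": 2}, {"x": -0.003, "y": 0.065, "drz": 2}, {"x": -0.003, "y": 0.065, "drz": 2}, {"x": -0.003, "y": 0.065, "drz": 2}, {"x": -0.003, "y": 0.065, "drz": 2}, {"x": -0.003, "y": 0.065, "drz": 2}]'
python3 drive.py '[{"x": -0.003, "y": 0.05, "drz": 1.2}, {}, {}, {}]'
python3 -c "
from plan import *
plan(box(0,187+66),.059,2.95-1.571)"
```

```text
time: 6.0
tool_pos: [0.5136, 0.3299, 0.2362]
tool_rot: [-3.139, -0.0, 2.137]
contact_force: [-2.7, 1.2, 0.5]
opening: 0.0223
grip_force: 0.8
time: 6.67
tool_pos: [0.5638, 0.3388, 0.2362]
tool_rot: [-3.14, 0.001, 1.337]
contact_force: [-0.9, -0.3, 0.3]
opening: 0.0219
grip_force: 0.8
time: 7.0
tool_pos: [0.5659, 0.3382, 0.2358]
tool_rot: [-3.133, 0.004, 1.283]
contact_force: [-13.7, 3.0, 5.9]
opening: 0.0216
grip_force: 6.9
at [0.5659 0.3382 0.2358] rot [-3.133  0.004  1.283] q6 0.71 -> rz -0.096 xy before [ 0.004  -0.0054] xy after [ 0.0045 -0.0049] dz -0.0012 dist 0.007 t 7.0
```

```bash

python3 drive.py '[{"y": -0.05}, {}, {"z": -0.3}, {"z": -0.4}, {"z": -0.4}, {"z": -0.3}, {}]' 0.05
python3 -c "
from plan import *
plan((.40,-.05),.198,.29)"
```

```text
time: 7.58
tool_pos: [0.5651, 0.3388, 0.3849]
tool_rot: [3.131, -0.009, 1.281]
contact_force: [0.9, -0.0, 0.5]
opening: 0.0499
grip_force: 0.0
at [0.5651 0.3388 0.3849] rot [ 3.131 -0.009  1.281] q6 0.71 -> rz 0.991 xy before [-0.4197 -0.0473] xy after [-0.2694  0.3253] dz 0.0089 dist 0.422 t 7.6
```

```bash

python3 drive.py '[{"x": -0.35, "y": -0.04}, {"x": -0.35, "y": -0.04}, {"x": -0.35, "y": -0.04}, {"x": -0.35, "y": -0.04}, {"x": -0.35, "y": -0.04}, {"x": -0.35, "y": -0.04}]' >/dev/null
python3 drive.py '[{"x": -0.35, "y": -0.04}, {"x": -0.35, "y": -0.04}, {"x": -0.35, "y": -0.04}, {"x": -0.35, "y": -0.04}, {"x": -0.35, "y": -0.04}, {"x": -0.35, "y": -0.04}]' >/dev/null
python3 drive.py '[{"drz": 2.48}, {"drz": 2.48}, {"drz": 2.48}, {"drz": 2.48}, {"drz": 2.48}, {"drz": 2.48}, {"drz": 2.48}, {"drz": 2.48}]' 0.06 15
python3 - <<'E'
from geo import *
from plan import *
c=cam("top");I=c["image"][:,:,::-1]
a=cv2.resize(I[150:330,180:490],None,fx=2.5,fy=2.5,interpolation=cv2.INTER_CUBIC)
cv2.imwrite("pics/v2.png",a)
plan((.4253,-.3650),.06,.29)
E
```

```text
time: 9.25
tool_pos: [0.3983, -0.0505, 0.3766]
tool_rot: [3.141, -0.0, 0.283]
contact_force: [-0.8, 0.4, -0.2]
opening: 0.06
grip_force: 0.0
at [ 0.3983 -0.0505  0.3766] rot [ 3.141 -0.     0.276] q6 0.98 -> rz -0.014 xy before [-0.0597  0.3099] xy after [-0.0641  0.309 ] dz 0.1386 dist 0.316 t 9.3
```

View pics/v2.png

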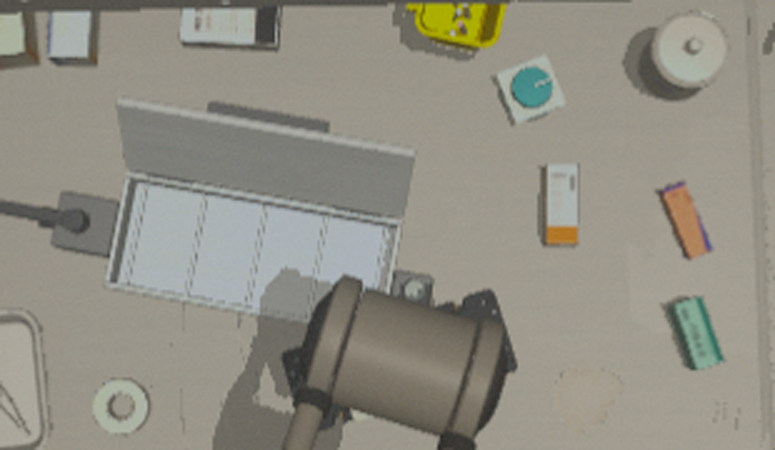

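Units first: shifts go in units of 100 mm and turns go in units of 0.05 rad. So 0.0387 m is 0.387, -0.008 m is -0.08, -0.014 rad is -0.28.

```bash

python3 drive.py '[{"x": -0.08, "y": 0.387}, {"x": -0.08, "y": 0.387}, {"x": -0.08, "y": 0.387}, {"x": -0.08, "y": 0.387}, {"x": -0.08, "y": 0.387}, {"x": -0.08, "y": 0.387}, {"x": -0.08, "y": 0.387}, {"x": -0.08, "y": 0.387, "drz": -0.28}]' >/dev/null
python3 drive.py '[{"z": 0.35}, {"z": 0.35}, {"z": 0.35}, {"z": 0.34}, {}, {}, {}]'
python3 -c "
from plan import *
plan((.4253,-.3650),.018,.29)"
```

```text
time: 10.55
tool_pos: [0.426, -0.3659, 0.2395]
tool_rot: [3.139, -0.001, 0.305]
contact_force: [0.5, -0.4, 0.4]
opening: 0.0601
grip_force: 0.0
at [ 0.426  -0.3659  0.2395] rot [ 3.139e+00 -1.000e-03  3.050e-01] q6 0.42 -> rz 0.015 xy before [-0.0004 -0.001 ] xy after [-0.0004 -0.001 ] dz 0.0435 dist 0.001 t 10.6
```

```bash

python3 drive.py '[{"z": 0.22}, {"z": 0.21}, {}, {}]' 0.06
python3 drive.py '[{}, {}, {}, {}, {}, {}]' 0 20
python3 drive.py '[{"z": -0.2}, {"z": -0.3}, {"z": -0.3}, {"z": -0.3}, {"z": -0.2}, {}, {}]'
python3 -c "
from plan import *
plan(box(0,-99),.10,-.192)"
```

```text
time: 10.88
tool_pos: [0.4258, -0.3656, 0.1964]
tool_rot: [3.14, -0.001, 0.304]
contact_force: [-0.3, 0.5, 0.3]
opening: 0.0599
grip_force: 0.0
time: 11.38
tool_pos: [0.4256, -0.3653, 0.1953]
tool_rot: [3.141, -0.0, 0.304]
contact_force: [-0.3, 0.5, 4.3]
opening: 0.0298
grip_force: 20.0
time: 11.97
tool_pos: [0.4255, -0.3652, 0.3256]
tool_rot: [3.139, -0.001, 0.304]
contact_force: [0.3, -0.7, -1.2]
opening: 0.0299
grip_force: 20.0
at [ 0.4255 -0.3652  0.3256] rot [ 3.139e+00 -1.000e-03  3.040e-01] q6 0.42 -> rz 0.496 xy before [ 0.1747 -0.3258] xy after [-0.0013 -0.3697] dz 0.0476 dist 0.370 t 12.0
```

```bash

python3 drive.py '[{"drz": 2.48}, {"drz": 2.48}, {"drz": 2.48}, {"drz": 2.48}, {"y": -0.35}, {"y": -0.37}, {"y": -0.37}, {"y": -0.37}]' 0 25
python3 drive.py '[{"y": -0.37}, {"y": -0.37}, {"y": -0.37}, {"y": -0.37}, {"y": -0.37}, {"y": -0.37}, {}, {}]'
python3 -c "
from plan import *
plan(box(0,-99),.0235,-.192)"
```

```text
time: 12.63
tool_pos: [0.4528, -0.2203, 0.3227]
tool_rot: [-3.14, 0.003, -0.193]
contact_force: [1.4, -0.4, -0.5]
opening: 0.0298
grip_force: 25.0
time: 13.3
tool_pos: [0.4954, -0.0022, 0.3231]
tool_rot: [3.141, 0.003, -0.188]
contact_force: [0.2, -1.2, -1.0]
opening: 0.0297
grip_force: 25.0
at [ 0.4954 -0.0022  0.3231] rot [ 3.141e+00  3.000e-03 -1.880e-01] q6 1.6 -> rz 0.004 xy before [-0.0007 -0.    ] xy after [-0.0007 -0.    ] dz 0.1216 dist 0.001 t 13.3
```

```bash

python3 drive.py '[{"y": -0.04, "z": 0.3}, {"z": 0.35}, {"z": 0.3}, {"z": 0.15}, {"z": 0.115}, {}, {}]'
python3 drive.py '[{}, {}, {}, {"z": -0.1}, {"z": -0.3}, {"z": -0.4}, {"z": -0.4}, {"z": -0.3}]' 0.042
python3 -c "
from plan import *
plan((.5618,-.2300),.06,-.033)"
```

```text
time: 13.88
tool_pos: [0.4959, -0.0013, 0.2019]
tool_rot: [3.141, 0.003, -0.194]
contact_force: [-0.7, 0.0, -1.0]
opening: 0.0298
grip_force: 25.0
time: 14.55
tool_pos: [0.4964, 0.0001, 0.3574]
tool_rot: [-3.142, -0.004, -0.192]
contact_force: [0.7, -0.3, -0.2]
opening: 0.0423
grip_force: 0.0
at [4.964e-01 1.000e-04 3.574e-01] rot [-3.142 -0.004 -0.192] q6 1.61 -> rz -0.159 xy before [0.1081 0.2134] xy after [0.073  0.2278] dz 0.1194 dist 0.239 t 14.6
```

```bash
cat > chk.py <<'E'
from geo import *
def chk(names="bc"):
    t0=cv2.imread("pics/top0.png"); c=cam("top"); I=np.ascontiguousarray(c["image"][:,:,::-1])
    for n,(u,v) in {"b":(404,232),"c":(454,238),"timer":(392,186),"can":(455,172),"tape":(228,313)}.items():
        if len(n)==1 and n not in names: continue
        r=20 if len(n)==1 else 16
        m=cv2.matchTemplate(I[v-45:v+45,u-45:u+45],t0[v-r:v+r,u-r:u+r],cv2.TM_CCOEFF_NORMED)
        _,s,_,l=cv2.minMaxLoc(m); print(n,"moved px",l[0]-45+r,l[1]-45+r,"score %.2f"%s)
    return c,I
E
python3 -c "
from chk import *
c,I=chk(); cv2.imwrite('pics/v3.png',I)"
```

```text
b moved px 0 0 score 1.00
c moved px 0 0 score 1.00
timer moved px 0 0 score 1.00
can moved px 0 0 score 1.00
tape moved px 0 0 score 0.99
```

```bash

python3 drive.py '[{"drz": -1.6}, {"drz": -1.6}, {"x": 0.12, "y": 0.38}, {"x": 0.12, "y": 0.38}, {"x": 0.12, "y": 0.38}, {"x": 0.12, "y": 0.38}, {"x": 0.12, "y": 0.38}, {"x": 0.13, "y": 0.38}]' 0.062
python3 drive.py '[{"z": 0.4}, {"z": 0.4}, {"z": 0.35}, {}, {}, {}]'
python3 -c "
from plan import *
plan((.5618,-.2300),.010,-.033)"
```

```text
time: 15.27
tool_pos: [0.562, -0.232, 0.3541]
tool_rot: [3.141, -0.001, -0.032]
contact_force: [0.7, 0.3, -0.2]
opening: 0.0617
grip_force: 0.0
time: 15.77
tool_pos: [0.5629, -0.2305, 0.2407]
tool_rot: [3.14, -0.003, -0.032]
contact_force: [-0.1, -0.3, 1.1]
opening: 0.0623
grip_force: 0.0
at [ 0.5629 -0.2305  0.2407] rot [ 3.14e+00 -3.00e-03 -3.20e-02] q6 1.09 -> rz 0.001 xy before [-0.0011 -0.0004] xy after [-0.0011 -0.0004] dz 0.0527 dist 0.001 t 15.8
```

```bash

python3 drive.py '[{"z": 0.25}, {"z": 0.18}, {"z": 0.09}, {}]'
python3 drive.py '[{}, {}, {}, {}, {}, {}]' 0 25
python3 drive.py '[{"z": -0.2}, {"z": -0.3}, {"z": -0.3}, {"z": -0.3}, {"z": -0.2}, {}, {}]'
python3 -c "
from plan import *
plan(box(0,-33),.0155,-.192)"
```

```text
time: 16.1
tool_pos: [0.5623, -0.2302, 0.1868]
tool_rot: [3.141, -0.0, -0.032]
contact_force: [-1.3, -1.0, -0.5]
opening: 0.0621
grip_force: 0.0
time: 16.6
tool_pos: [0.5623, -0.2304, 0.1871]
tool_rot: [3.141, -0.001, -0.032]
contact_force: [0.6, -0.1, 4.8]
opening: 0.0337
grip_force: 25.0
time: 17.18
tool_pos: [0.5622, -0.2303, 0.3172]
tool_rot: [3.14, -0.002, -0.032]
contact_force: [-0.3, -0.9, -1.2]
opening: 0.0336
grip_force: 25.0
at [ 0.5622 -0.2303  0.3172] rot [ 3.14e+00 -2.00e-03 -3.20e-02] q6 1.09 -> rz 0.160 xy before [-0.0643 -0.2912] xy after [-0.1098 -0.2772] dz 0.1237 dist 0.298 t 17.2
```

```bash

python3 drive.py '[{"drz": 1.6}, {"drz": 1.6}, {"x": -0.137, "y": -0.347}, {"x": -0.137, "y": -0.347}, {"x": -0.137, "y": -0.347}, {"x": -0.137, "y": -0.347}, {"x": -0.137, "y": -0.347}, {"x": -0.137, "y": -0.347}]'
python3 drive.py '[{"x": -0.137, "y": -0.347}, {"x": -0.137, "y": -0.347}, {"z": 0.3}, {"z": 0.35}, {"z": 0.3}, {}, {}]'
python3 -c "
from plan import *
plan(box(0,-33),.0145,-.192)"
```

```text
time: 17.85
tool_pos: [0.5201, -0.0086, 0.3143]
tool_rot: [3.141, 0.004, -0.193]
contact_force: [0.9, 0.5, -1.1]
opening: 0.0335
grip_force: 25.0
time: 18.43
tool_pos: [0.5067, 0.0632, 0.2192]
tool_rot: [3.14, 0.006, -0.192]
contact_force: [0.3, 0.1, -0.8]
opening: 0.0339
grip_force: 25.0
at [0.5067 0.0632 0.2192] rot [ 3.14   0.006 -0.192] q6 1.74 -> rz -0.000 xy before [0.0006 0.0002] xy after [0.0006 0.0002] dz 0.0267 dist 0.001 t 18.4
```

```bash

python3 drive.py '[{"z": 0.15}, {"z": 0.115}, {}, {}]'
python3 drive.py '[{}, {}, {}, {"z": -0.1}, {"z": -0.3}, {"z": -0.4}, {"z": -0.4}, {"z": -0.3}]' 0.042
python3 - <<'E'
from chk import *
from plan import *
c,I=chk("c")
cv2.imwrite("pics/v4.png",cv2.hconcat([cv2.resize(I[180:310,200:360],None,fx=3.5,fy=3.5,interpolation=cv2.INTER_CUBIC)]))
plan((.5435,-.3630),.06,.353)
E
```

```text
time: 18.77
tool_pos: [0.508, 0.0629, 0.1958]
tool_rot: [-3.142, -0.001, -0.193]
contact_force: [-0.0, 0.1, 0.1]
opening: 0.0341
grip_force: 25.0
time: 19.43
tool_pos: [0.5075, 0.0632, 0.3489]
tool_rot: [-3.141, -0.004, -0.192]
contact_force: [2.2, -0.5, 0.4]
opening: 0.042
grip_force: 0.0
c moved px 0 0 score 1.00
timer moved px 0 0 score 1.00
can moved px 0 0 score 1.00
tape moved px 0 0 score 0.42
at [0.5087 0.0633 0.3542] rot [-3.139 -0.013 -0.192] q6 1.74 -> rz -0.545 xy before [0.1155 0.4118] xy after [-0.1147  0.412 ] dz 0.1162 dist 0.428 t 19.5
```

```bash

python3 drive.py '[{"x": 0.105, "y": 0.374}, {"x": 0.105, "y": 0.374}, {"x": 0.105, "y": 0.374}, {"x": 0.105, "y": 0.374}, {"x": 0.105, "y": 0.374}, {"x": 0.105, "y": 0.374}, {"x": 0.105, "y": 0.374}, {"x": 0.105, "y": 0.374}]' 0.056 >/dev/null
python3 drive.py '[{"x": 0.105, "y": 0.374}, {"x": 0.105, "y": 0.374}, {"x": 0.105, "y": 0.374}, {"drz": -2.18}, {"drz": -2.18}, {"drz": -2.18}, {"drz": -2.18}, {"drz": -2.18}]' >/dev/null
python3 drive.py '[{"z": 0.4}, {"z": 0.4}, {"z": 0.35}, {}, {}, {}]'
python3 -c "
from plan import *
plan((.5438,-.3627),.005,.353)"
```

```text
time: 21.32
tool_pos: [0.5431, -0.3633, 0.2323]
tool_rot: [3.138, -0.002, 0.353]
contact_force: [0.3, -0.2, 0.6]
opening: 0.0559
grip_force: 0.0
at [ 0.5431 -0.3633  0.2323] rot [ 3.138e+00 -2.000e-03  3.530e-01] q6 0.51 -> rz -0.000 xy before [ 0.0009 -0.0003] xy after [ 0.0009 -0.0003] dz 0.0493 dist 0.001 t 21.3
```

View pics/v4.png

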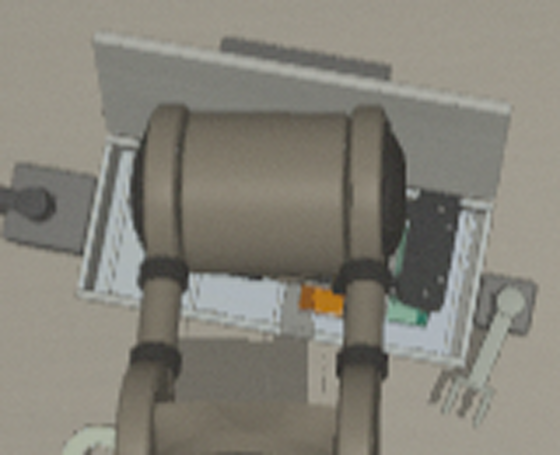

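v4 shows b (orange end at ~(322,298)) in bay 3 and d (~(410,310)) in bay 4, with the vent open. Now I'll grasp c.

```bash

python3 drive.py '[{"x": 0.01, "z": 0.25}, {"z": 0.15}, {"z": 0.09}, {}]'
python3 drive.py '[{}, {}, {}, {}, {}, {}]' 0 25
python3 drive.py '[{"z": -0.2}, {"z": -0.3}, {"z": -0.3}, {"z": -0.3}, {"z": -0.3}, {}, {}]'
python3 -c "
from plan import *
plan(box(0,33),.012,-.192)"
```

```text
time: 21.65
tool_pos: [0.5435, -0.3625, 0.1813]
tool_rot: [3.141, -0.0, 0.353]
contact_force: [-0.8, 0.3, -0.2]
opening: 0.0556
grip_force: 0.0
time: 22.15
tool_pos: [0.5435, -0.3625, 0.1815]
tool_rot: [3.141, -0.001, 0.353]
contact_force: [0.1, -0.7, 3.3]
opening: 0.0256
grip_force: 25.0
time: 22.73
tool_pos: [0.5435, -0.3625, 0.3229]
tool_rot: [3.138, -0.002, 0.353]
contact_force: [0.0, 0.2, -0.1]
opening: 0.0258
grip_force: 25.0
at [ 0.5435 -0.3625  0.3229] rot [ 3.138e+00 -2.000e-03  3.530e-01] q6 0.51 -> rz 0.545 xy before [ 0.1472 -0.4681] xy after [-0.1167 -0.4766] dz 0.1329 dist 0.491 t 22.7
```

```bash

python3 drive.py '[{"drz": 2.18}, {"drz": 2.18}, {"drz": 2.18}, {"drz": 2.18}, {"drz": 2.18}, {"x": -0.097, "y": -0.397}, {"x": -0.097, "y": -0.397}, {"x": -0.097, "y": -0.397}]' | tail -2
python3 drive.py '[{"x": -0.097, "y": -0.397}, {"x": -0.097, "y": -0.397}, {"x": -0.097, "y": -0.397}, {"x": -0.097, "y": -0.397}, {"x": -0.097, "y": -0.397}, {"x": -0.097, "y": -0.397}, {"x": -0.097, "y": -0.397}, {"x": -0.097, "y": -0.397}]' | tail -2
python3 drive.py '[{"x": -0.097, "y": -0.397}, {"z": 0.3}, {"z": 0.35}, {"z": 0.3}, {}, {}, {}]'
python3 -c "
from plan import *
plan(box(0,33),.009,-.192)"
```

```text
opening: 0.0257
grip_force: 25.0
opening: 0.0255
grip_force: 25.0
time: 24.65
tool_pos: [0.5205, 0.1273, 0.2264]
tool_rot: [-3.142, -0.001, -0.193]
contact_force: [-0.0, 0.2, 0.2]
opening: 0.0257
grip_force: 25.0
at [0.5205 0.1273 0.2264] rot [-3.142e+00 -1.000e-03 -1.930e-01] q6 1.86 -> rz -0.001 xy before [-0.0006 -0.0001] xy after [-0.0006 -0.0001] dz 0.0394 dist 0.001 t 24.6
```

Now lower, release, and rise; after that back away towards the front right for a clear view.

```bash

python3 drive.py '[{"z": 0.15}, {"z": 0.15}, {"z": 0.09}, {}, {}]'
python3 drive.py '[{}, {}, {}, {"z": -0.1}, {"z": -0.3}, {"z": -0.4}, {"z": -0.4}, {"z": -0.3}]' 0.038
python3 drive.py '[{"z": -0.4}, {"x": -0.1, "y": 0.4, "z": -0.3}, {"x": -0.1, "y": 0.4}, {"x": -0.1, "y": 0.4}, {"x": -0.1, "y": 0.4}, {"x": -0.1, "y": 0.4}, {"x": -0.1, "y": 0.4}, {"x": -0.1, "y": 0.4}]' 0.01
python3 - <<'E'
from chk import *
c,I=chk("")
cv2.imwrite("pics/v5.png",cv2.resize(I[180:310,190:350],None,fx=5,fy=4.6,interpolation=cv2.INTER_CUBIC))
E
```

```text
time: 25.07
tool_pos: [0.5205, 0.1273, 0.1877]
tool_rot: [-3.141, -0.002, -0.193]
contact_force: [-1.1, 0.1, -0.4]
opening: 0.0257
grip_force: 25.0
time: 25.73
tool_pos: [0.52, 0.1275, 0.3409]
tool_rot: [-3.141, -0.003, -0.192]
contact_force: [-0.2, 0.2, -0.6]
opening: 0.038
grip_force: 0.0
time: 26.4
tool_pos: [0.3995, -0.1283, 0.4023]
tool_rot: [3.141, -0.002, -0.192]
contact_force: [0.8, 0.2, 0.3]
opening: 0.0101
grip_force: 0.0
timer moved px 0 0 score 1.00
can moved px 0 0 score 1.00
tape moved px 0 0 score 0.99
```

View pics/v5.png

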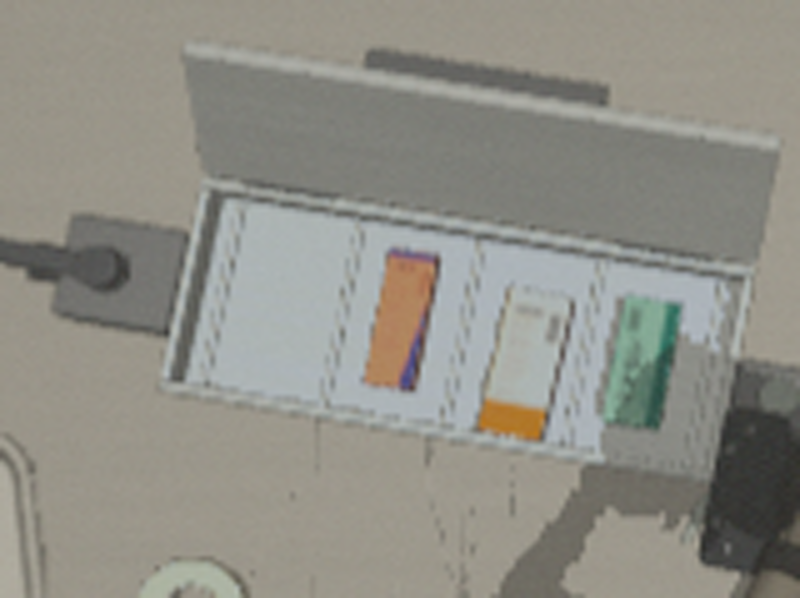

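```bash
python3 - <<'E'
from geo import *
from plan import *
np.set_printoptions(precision=1,suppress=True)
T=cam("top")
t1=lambda u:crop(u,(5,4.6),(190,180))
for n,h,q in (("c",.025,[(388,248),(438,255),(414,390),(364,385)]),("b",.035,[(514,287),(575,296),(543,440),(479,430)]),("d",.045,[(622,295),(682,303),(660,428),(603,420)])):
    p=np.array([R(-PSI)@(onz(T,t1(u),h)[:2]-C)*1000 for u in q]); print(n,p.tolist(),p.mean(0))
E
```

```text
c [[41.215331849940775, 47.605278927419214], [41.83435659728791, 20.586647481098648], [-37.18158369764735, 18.88313145004673], [-38.996470050028876, 45.56715946434847]] [ 1.7 33.2]
b [[29.775033283003342, -23.482038550708978], [30.273015464618712, -56.094756969869955], [-53.7086466164088, -54.22776691260801], [-53.99836127545602, -20.108409878897994]] [-11.9 -38.5]
d [[34.28990664036761, -80.84267310283919], [35.24934078549798, -112.52220376519759], [-36.59857089688986, -113.6482667306332], [-37.338629658634346, -83.63829817969797]] [ -1.1 -97.7]
```

c, b and d lie at (2,33), (-12,-38) and (-1,-98) mm in the box frame, all within tolerance. Next, the lid: go behind it at y=+90.

```bash
python3 -c "
from plan import *
plan(box(143,90),.135,-.192)"
```

```text
at [ 0.3988 -0.1314  0.4023] rot [ 3.139e+00 -1.000e-03 -1.990e-01] q6 1.27 -> rz -0.007 xy before [ 0.21   -0.3359] xy after [ 0.2125 -0.3343] dz 0.0893 dist 0.396 t 26.5
```

```bash

python3 drive.py '[{"x": 0.21, "y": -0.336}, {"x": 0.21, "y": -0.336}, {"x": 0.21, "y": -0.336}, {"x": 0.21, "y": -0.336}, {"x": 0.21, "y": -0.336}, {"x": 0.21, "y": -0.336}, {"x": 0.21, "y": -0.336}]' 0.01 |tail -4
python3 drive.py '[{"x": 0.21, "y": -0.336}, {"x": 0.21, "y": -0.336}, {"x": 0.21, "y": -0.336}, {"z": 0.3}, {"z": 0.3}, {"z": 0.29}, {}, {}]'
python3 -c "
from plan import *
plan(box(60,90),.135,-.192)"
```

```text
tool_rot: [-3.141, -0.001, -0.191]
contact_force: [0.4, -1.0, 0.3]
opening: 0.0099
grip_force: 0.0
time: 27.75
tool_pos: [0.6709, 0.1633, 0.3115]
tool_rot: [3.141, 0.003, -0.192]
contact_force: [0.8, -0.0, 1.3]
opening: 0.0101
grip_force: 0.0
at [0.6709 0.1633 0.3115] rot [ 3.141e+00  3.000e-03 -1.920e-01] q6 1.89 -> rz 0.000 xy before [-0.0814  0.0068] xy after [-0.0814  0.0068] dz -0.0015 dist 0.082 t 27.8
```

```bash

python3 drive.py '[{"x": -0.1}, {"x": -0.1}, {"x": -0.1}, {"x": -0.1}, {"x": -0.1}]'
python3 drive.py '[{"x": -0.1}, {"x": -0.1}, {"x": -0.1}, {"x": -0.1}, {"z": -0.3}, {"z": -0.4}, {"z": -0.3}]'
python3 drive.py '[{}, {}, {}, {}, {}, {}]'
python3 - <<'E'
from chk import *
c=cam("scene");I=c["image"][:,:,::-1]
cv2.imwrite("pics/v6.png",cv2.resize(I[170:340,200:400],None,fx=3,fy=3,interpolation=cv2.INTER_CUBIC))
E
```

```text
time: 28.17
tool_pos: [0.6229, 0.1722, 0.3169]
tool_rot: [-3.139, -0.008, -0.193]
contact_force: [2.3, 0.5, 1.6]
opening: 0.01
grip_force: 1.1
time: 28.75
tool_pos: [0.5827, 0.18, 0.4185]
tool_rot: [-3.139, -0.006, -0.192]
contact_force: [1.0, 0.1, 1.1]
opening: 0.0103
grip_force: 0.0
time: 29.25
tool_pos: [0.583, 0.1797, 0.4113]
tool_rot: [3.141, 0.002, -0.192]
contact_force: [-1.2, 0.6, -0.1]
opening: 0.0098
grip_force: 0.0
```

View pics/v6.png

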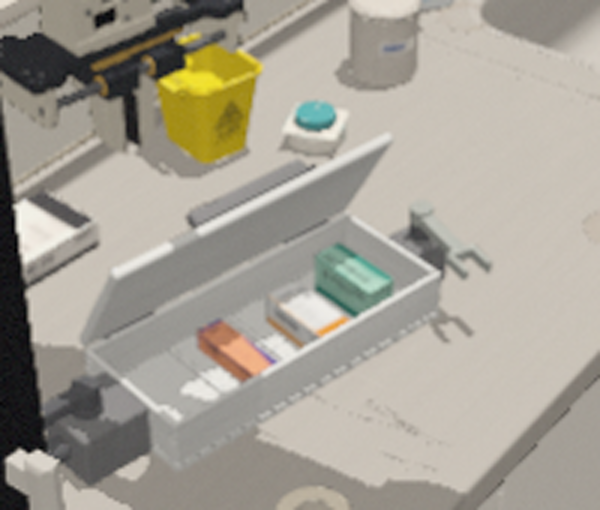

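```bash

python3 drive.py '[{"x": -0.15, "y": 0.39}, {"x": -0.15, "y": 0.39}, {"x": -0.15, "y": 0.39}, {"x": -0.15, "y": 0.39}, {"x": -0.15, "y": 0.39}, {"x": -0.15, "y": 0.39}, {"x": -0.15, "y": 0.39}]' 0.05 >/dev/null
python3 drive.py '[{"drz": -2.48}, {"drz": -2.48}, {"drz": -2.48}, {"drz": -2.48}, {"drz": -2.48}, {"drz": -2.48}, {"drz": -2.48}, {"drz": -2.48}]' >/dev/null
python3 drive.py '[{"drz": -2.48}, {"drz": -2.48}, {"drz": -2.48}, {"drz": -2.48}, {"drz": -2.48}, {"drz": -2.48}, {"drz": -2.48}, {"drz": -2.48}]' >/dev/null
python3 drive.py '[{"drz": -2.48}, {"drz": -2.48}, {"drz": -2.48}, {"drz": -2.48}, {"drz": -2.48}, {"drz": -2.48}, {"drz": -2.48}, {"drz": -2}]' >/dev/null
python3 - <<'E'
from geo import *
from plan import *
T=cam("top")
t1=lambda u:crop(u,(5,4.6),(190,180))
a=onz(T,t1((779,397)),.078)[:2];b=onz(T,t1((735,500)),.078)[:2]; d=(b-a); r=np.linalg.norm(d); yaw=np.arctan2(d[1],d[0])
print(a,b,r,yaw,"hasp angle",1.571-( (np.pi+PSI)-yaw))
h=box(-10,-172); plan(h+.047*d/r,.10,yaw)
I=T["image"][:,:,::-1]
cv2.imwrite("pics/v7.png",cv2.resize(I[190:310,200:370],None,fx=4,fy=4,interpolation=cv2.INTER_CUBIC))
E
```

```text
[ 0.47081758 -0.07067135] [ 0.41442385 -0.04730022] 0.06104476576239271 2.74871065195649 hasp angle 1.3701179983666971
at [ 0.4282 -0.0675  0.4119] rot [-3.141e+00 -1.000e-03  2.771e+00] q6 -1.53 -> rz 0.022 xy before [0.0056 0.0126] xy after [0.0059 0.0124] dz 0.1339 dist 0.014 t 31.9
```

View pics/v7.png

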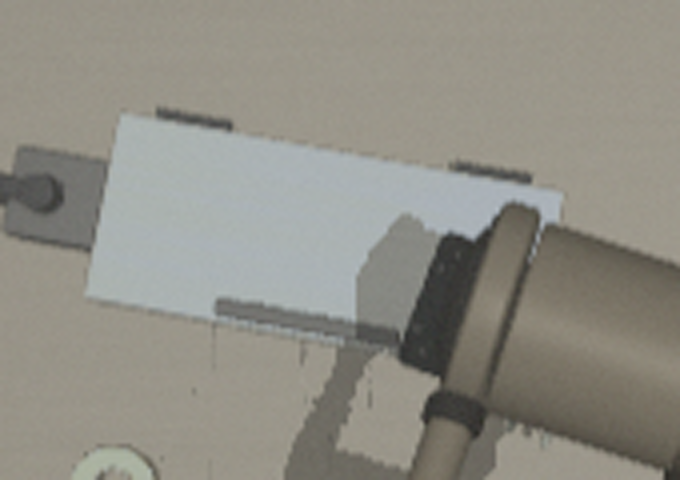

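```bash

python3 drive.py '[{"x": 0.059, "y": 0.124, "z": 0.3, "drz": 0.44}, {"z": 0.35}, {"z": 0.35}, {"z": 0.3}, {}, {}, {}, {}]' 0.04
python3 -c "
from plan import *
plan(box(-10,-172)+.047*np.array([np.cos(2.749),np.sin(2.749)]),.067,2.749)"
```

```text
time: 32.6
tool_pos: [0.4282, -0.054, 0.284]
tool_rot: [3.141, 0.004, 2.737]
contact_force: [0.3, 0.1, -0.6]
opening: 0.0398
grip_force: 0.0
at [ 0.4282 -0.054   0.284 ] rot [3.141 0.004 2.737] q6 -1.47 -> rz -0.012 xy before [0.0007 0.    ] xy after [0.0007 0.    ] dz 0.0390 dist 0.001 t 32.6
```

```bash

python3 drive.py '[{"z": 0.2, "drz": -0.24}, {"z": 0.12}, {"z": 0.07}, {}, {}, {}]' 0.04
python3 drive.py '[{}, {}, {}, {}]' 0.02
python3 - <<'E'
from geo import *
from plan import *
plan(box(-10,-172)+.047*np.array([np.cos(2.749),np.sin(2.749)]),.067,2.749)
I=cam("scene")["image"][:,:,::-1]
cv2.imwrite("pics/v8.png",cv2.resize(I[210:310,280:400],None,fx=5,fy=5,interpolation=cv2.INTER_CUBIC))
E
```

```text
time: 33.1
tool_pos: [0.4278, -0.0539, 0.2442]
tool_rot: [3.141, 0.002, 2.75]
contact_force: [-0.8, -0.0, -0.0]
opening: 0.0397
grip_force: 0.0
time: 33.43
tool_pos: [0.4275, -0.0538, 0.2435]
tool_rot: [-3.142, 0.001, 2.75]
contact_force: [-0.1, 0.0, 0.2]
opening: 0.0214
grip_force: 0.0
at [ 0.4275 -0.0538  0.2435] rot [-3.142e+00  1.000e-03  2.750e+00] q6 -1.48 -> rz 0.001 xy before [-0.0001  0.0001] xy after [-0.0001  0.0001] dz -0.0015 dist 0.000 t 33.4
```

View pics/v8.png

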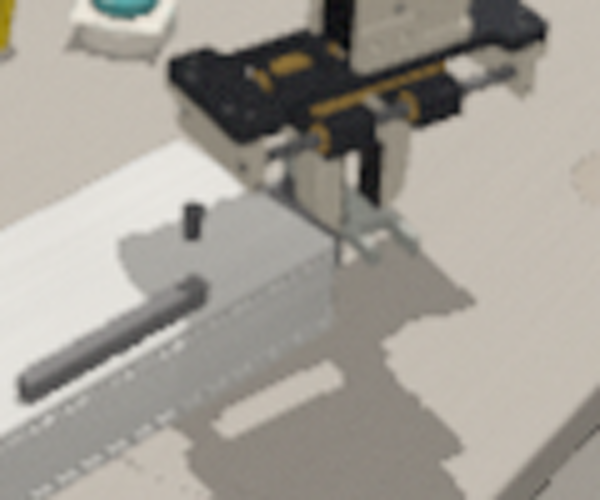

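```bash

python3 drive.py '[{"x": -0.002, "y": 0.047, "z": -0.01, "drz": 2}, {"x": -0.002, "y": 0.047, "drz": 2}, {"x": -0.002, "y": 0.047, "drz": 2}, {"x": -0.002, "y": 0.047, "drz": 2}, {"x": -0.002, "y": 0.047, "drz": 2}, {"x": -0.002, "y": 0.047, "drz": 2}, {"x": -0.002, "y": 0.047, "drz": 2}]'
python3 drive.py '[{"x": -0.002, "y": 0.047, "drz": 2}, {"x": -0.002, "y": 0.047, "drz": 2}, {"x": -0.002, "y": 0.047, "drz": 2}, {"x": -0.002, "y": 0.047, "drz": 2}, {"x": -0.002, "y": 0.047, "drz": 2}, {"x": -0.002, "y": 0.047, "drz": 2}, {"x": -0.002, "y": 0.047, "drz": 2}]'
python3 drive.py '[{"y": 0.03, "drz": 0.8}, {}, {}, {}]'
python3 -c "
from plan import *
plan(box(-10,-172+47),.067,2.95-1.571)"
```

```text
time: 34.07
tool_pos: [0.4491, -0.0298, 0.2442]
tool_rot: [-3.141, 0.0, 2.045]
contact_force: [0.7, -1.3, 0.5]
opening: 0.0201
grip_force: 0.6
time: 34.65
tool_pos: [0.4809, -0.0254, 0.244]
tool_rot: [-3.14, 0.0, 1.345]
contact_force: [-1.4, 0.0, -0.0]
opening: 0.0201
grip_force: 0.6
time: 34.98
tool_pos: [0.4823, -0.0258, 0.2436]
tool_rot: [-3.135, 0.001, 1.31]
contact_force: [-7.0, 0.1, 4.6]
opening: 0.0201
grip_force: 3.4
at [ 0.4823 -0.0258  0.2436] rot [-3.135e+00  1.000e-03  1.310e+00] q6 0.05 -> rz -0.069 xy before [-0.0004 -0.0023] xy after [-0.0002 -0.0024] dz -0.0014 dist 0.002 t 35.0
```

```bash

python3 drive.py '[{"y": -0.03}, {"z": -0.05}, {"z": -0.3}, {"z": -0.4}, {"z": -0.3, "drz": -1.38}, {}, {}]' 0.03
python3 -c "
from plan import *
plan(box(0,187+65),.10,2.95-1.571)"
```

```text
time: 35.57
tool_pos: [0.4814, -0.0254, 0.3513]
tool_rot: [3.136, 0.0, 1.379]
contact_force: [-0.5, 0.3, -0.0]
opening: 0.0302
grip_force: 0.0
at [ 0.4814 -0.0254  0.3513] rot [3.136 0.    1.379] q6 -0.02 -> rz -0.000 xy before [0.3765 0.0085] xy after [0.3765 0.0087] dz 0.0733 dist 0.377 t 35.6
```

```bash

python3 drive.py '[{"x": 0.375, "y": 0.009}, {"x": 0.375, "y": 0.009}, {"x": 0.375, "y": 0.009}, {"x": 0.375, "y": 0.009}, {"x": 0.375, "y": 0.009}, {"x": 0.375, "y": 0.009}, {"x": 0.375, "y": 0.009}, {"x": 0.375, "y": 0.009}]' 0.042 >/dev/null
python3 drive.py '[{"x": 0.375, "y": 0.009}, {"x": 0.375, "y": 0.009}, {"z": 0.3}, {"z": 0.3}, {}, {}, {}, {}]'
python3 - <<'E'
from geo import *
from plan import *
plan(box(0,187+65),.059,2.95-1.571)
I=cam("scene")["image"][:,:,::-1]
J=cam("top")["image"][:,:,::-1]
cv2.imwrite("pics/v9.png",cv2.hconcat([cv2.resize(I[200:330,200:360],None,fx=2.4,fy=2.4,interpolation=cv2.INTER_CUBIC),cv2.resize(J[190:320,190:350],None,fx=2.4,fy=2.4,interpolation=cv2.INTER_CUBIC)]))
E
```

```text
time: 36.9
tool_pos: [0.562, 0.3408, 0.2912]
tool_rot: [3.139, -0.002, 1.378]
contact_force: [0.3, 0.7, -0.2]
opening: 0.0418
grip_force: 0.0
at [0.562  0.3408 0.2912] rot [ 3.139e+00 -2.000e-03  1.378e+00] q6 0.62 -> rz -0.001 xy before [ 0.0016 -0.0007] xy after [ 0.0016 -0.0007] dz 0.0542 dist 0.002 t 36.9
```

View pics/v9.png

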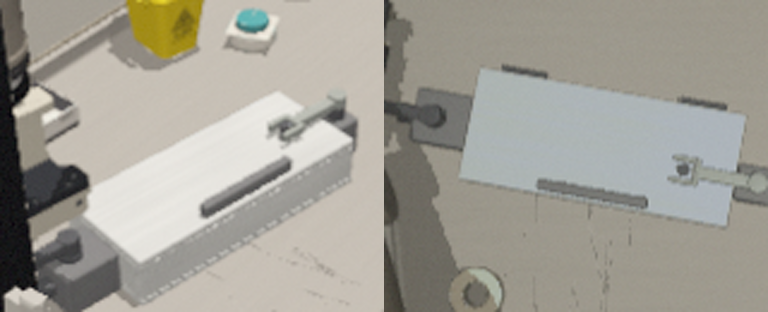

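```bash

python3 drive.py '[{"x": 0.01, "z": 0.25}, {"z": 0.2}, {"z": 0.09}, {}, {}, {}]' 0.042
python3 drive.py '[{}, {}, {}, {}]' 0.022
python3 drive.py '[{"x": -0.003, "y": -0.065, "drz": -2}, {"x": -0.003, "y": -0.065, "drz": -2}, {"x": -0.003, "y": -0.065, "drz": -2}, {"x": -0.003, "y": -0.065, "drz": -2}, {"x": -0.003, "y": -0.065, "drz": -2}, {"x": -0.003, "y": -0.065, "drz": -2}, {"x": -0.003, "y": -0.065, "drz": -2}, {"x": -0.003, "y": -0.065, "drz": -2}]'
python3 drive.py '[{"x": -0.003, "y": -0.065, "drz": -2}, {"x": -0.003, "y": -0.065, "drz": -2}, {"x": -0.003, "y": -0.065, "drz": -2}, {"x": -0.003, "y": -0.065, "drz": -2}, {"x": -0.003, "y": -0.065, "drz": -2}, {"x": -0.003, "y": -0.065, "drz": -2}, {"x": -0.003, "y": -0.065, "drz": -2}, {"x": -0.002, "y": -0.05, "drz": -1.6}]'
python3 drive.py '[{"y": -0.03, "drz": -0.6}, {}, {}, {}]'
python3 -c "
from plan import *
plan(box(-65,187),.059,2.95)"
```

```text
time: 37.5
tool_pos: [0.5622, 0.3422, 0.2369]
tool_rot: [3.139, -0.002, 1.379]
contact_force: [0.2, -0.1, 0.2]
opening: 0.0419
grip_force: 0.0
time: 37.83
tool_pos: [0.5616, 0.3421, 0.2357]
tool_rot: [3.141, -0.0, 1.379]
contact_force: [0.5, -0.8, 0.3]
opening: 0.023
grip_force: 0.0
time: 38.5
tool_pos: [0.5119, 0.3319, 0.2356]
tool_rot: [3.14, 0.0, 2.184]
contact_force: [1.2, 1.3, -0.1]
opening: 0.0219
grip_force: 0.7
time: 39.17
tool_pos: [0.4851, 0.2903, 0.2356]
tool_rot: [3.141, 0.001, 2.964]
contact_force: [0.7, 1.1, 0.1]
opening: 0.022
grip_force: 0.6
time: 39.5
tool_pos: [0.4847, 0.2879, 0.2356]
tool_rot: [3.141, 0.001, 2.988]
contact_force: [-0.4, 3.8, 1.3]
opening: 0.022
grip_force: 1.6
at [0.4847 0.2879 0.2356] rot [3.141e+00 1.000e-03 2.988e+00] q6 -1.02 -> rz 0.038 xy before [-0.0003  0.0034] xy after [-0.0002  0.0034] dz -0.0014 dist 0.003 t 39.5
```

```bash

python3 drive.py '[{"y": -0.04}, {}, {}, {}]'
python3 drive.py '[{"y": 0.06}, {}, {"z": -0.3}, {"z": -0.4}, {"z": -0.4}, {"z": -0.4}, {"y": -0.4}, {"y": -0.4}]' 0.03
python3 drive.py '[{"y": -0.4}, {"y": -0.4}, {"y": -0.4}, {"y": -0.4}, {"y": -0.4}, {"y": -0.4}, {"y": -0.4}, {"y": -0.4}]' | head -2
python3 drive.py '[{"y": -0.3}, {"y": -0.3}, {}, {}, {}]'
python3 - <<'E'
from chk import *
c,J=chk("")
I=cam("scene")["image"][:,:,::-1]
cv2.imwrite("pics/v10.png",cv2.hconcat([cv2.resize(I[200:330,200:360],None,fx=2.4,fy=2.4,interpolation=cv2.INTER_CUBIC),cv2.resize(J[190:320,190:350],None,fx=2.4,fy=2.4,interpolation=cv2.INTER_CUBIC)]))
E
```

```text
time: 39.83
tool_pos: [0.4841, 0.2863, 0.2357]
tool_rot: [3.135, 0.002, 2.988]
contact_force: [1.0, 20.1, -3.3]
opening: 0.0221
grip_force: 9.0
time: 40.5
tool_pos: [0.4726, 0.2103, 0.3878]
tool_rot: [3.14, 0.006, 2.992]
contact_force: [0.3, -1.0, -1.2]
opening: 0.0301
grip_force: 0.0
time: 41.17
tool_pos: [0.4227, -0.1079, 0.3853]
time: 41.58
tool_pos: [0.4144, -0.165, 0.385]
tool_rot: [3.141, -0.001, 2.988]
contact_force: [0.7, -0.4, -0.5]
opening: 0.0296
grip_force: 0.0
timer moved px 0 0 score 1.00
can moved px 0 0 score 1.00
tape moved px 0 0 score 0.85
```

View pics/v10.png

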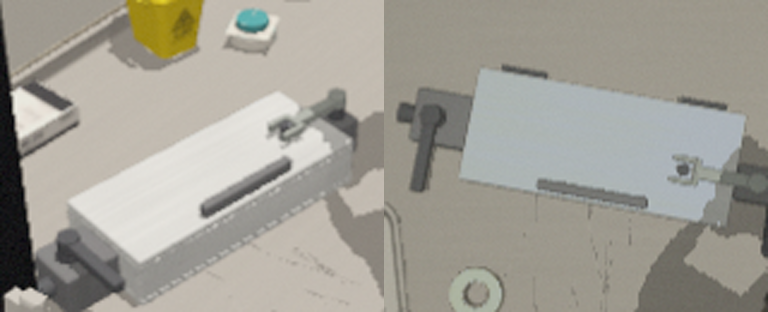

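The lid is shut, the hasp fork sits astride the stud (684,169), the vent handle points to the front again (430,115→418,188), and the bystanders haven't moved. I'm handing in.

```bash
python3 -c "
from cell import robot
print(robot.hand_in())"
```

```text
the job is handed in; nothing more can be done
None
```

I finished the job and handed it in at about 42 s, but the hand-in gave no verdict. The three cartons present (b, c and d; no carton a) lay flat in bays 3, 2 and 4 when last seen; the lid is shut, the hasp is over the stud, the vent is closed, and the timer, tape roll and canister did not move.

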